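# Set the stock tags of the V-block bins

## Robot

A 6-joint arm with a two-finger parallel gripper is mounted at the origin on a cart in front of the work surface, level with it; the furniture and walls round the work are solid. World frame = base frame: x ahead of the robot, y to its left, z up, the work surface at z = 0. Lengths are in m, angles in rad, forces in N, time in s.
With the tool pointing down it reaches from about 0.375 to 0.9 m from the base axis. Payload 3.1 kg.
Tool frame: the origin (TCP) lies on the centre line of the jaws, within the pads' length; the fingertips stand 8 mm ahead of it and the grasp point (between the pads) lies 11 mm behind it (robot.tip_extent is the distance from the TCP to the fingertips, in m); y points along the fingers, z is the direction in which the jaws open and shut, and the axes are right-handed (so a half turn about y gives the same grasp; the last joint's range is limited). The gripper opens to 87 mm and grips with 3 to 60 N. Pads are 19 mm wide; open, the fingers measure 117 mm over their backs; the gripper's body (75 mm by 190 mm) begins 51 mm behind the grasp point.
Start: joints at [1.06, 0.527, 1.433, -0, 1.181, -0.178], TCP at [0.204, 0.591, 0.231] pointing down, gripper open.
Joint ranges: [-3.08, 3.08], [-0.75, 2.2], [0.22, 2.44], [-1.43, 4.57], [0, 2.65], [-2.85, 2.85]. Speed limits (rad/s): [2.79, 2.79, 3.14, 3.14, 3.14, 3.14].

## Interface

Orientations are given as a unit quaternion [x, y, z, w].
In Python, from rig import robot gives the robot as it stands.
- The arm moves only by the shell command python3 -m crank 'ROWS' [FORCE]. ROWS is JSON, a list that holds one entry, the list of rows, each a list of 7 numbers: the turn, a rotation vector about the tool's x, y, z in degrees, then the shift along the tool's x, y, z in m, then the opening in per cent of the stroke, from 0 (shut) to 100 (fully open). In form: [[[ax, ay, az, dx, dy, dz, gripper], ...]]. A call has exactly 5 rows; each row shifts and turns the commanded pose from where the row before left it, along the tool's axes as they then stand; what a row does not reach is not made up. A row lasts 1/8 s, in which the tool goes at most 62.5 mm and 10.7 degrees, less where a joint would pass 70% of its speed; a pose out of reach is approached as far as the arm can. A call with a gripper value outside its range is refused whole. The fingers move at their own pace and stop on an object; FORCE is the grip in N (left out, the last holds). Time passes only in rows, so rows that do not move let the fingers close, or fill a call up. It gives the time, the measured TCP pose, the force and the opening at its end, in the units of the state.
- robot.get_obs(): the state, without advancing time (a new reading comes with each control period).
- robot.camera(name): name is "scene" or "side" or "wrist"; returns a dict with "img" (400x640x3 uint8, red, green, blue), "K" (3x3 intrinsics, pixels), "R" (3x3) and "t" (3): a world point X has camera coordinates R X + t; the wrist camera has in their place "T_tool_cam" (4x4, takes a point from camera to tool coordinates, whose origin is the TCP and whose axes are the tool frame's). Camera axes: x right, y down, z forward; pixel columns grow to the right and rows downward; lengths in m; the calibration is good to about 2 mm. A picture is of the moment at which its call begins: read the wrist's pose just before it. There is no depth.
- robot.hand_in(): hands the job in, once; it reports no verdict.
Trained networks look in a picture, given as the dict that the camera call returned (one of the last four; its "shot" number tells which), for a name from the list of things; names that differ only in an ending like _2 or _b are one class to them, and where a whole thing is asked for, a point or a joint stands for the part that bears it (a point fixed in the world has none). Each returns a list of dicts, best first, with "conf" (0 to 1); they miss things now and then, are a little off and sometimes report something else, mostly with a low value. They report only what shows in the picture. A call takes as long as a camera call.
- robot.spot_in(picture, thing): "at" ([row, column] in pixels, amid what is visible of it).
The state is a dict: "time": time; "q": joint angles; "joint_velocities": joint speeds; "joint_torque": joint torques, N m; "position": TCP position; "tool_rot": TCP orientation; "ft_force": force on the tool from outside, world axes, zero at the start; "moment": the same for the moment, N m; "grip_width": finger opening in m.
Only numpy, scipy, OpenCV 4.12 (cv2) and the standard library are available. Lean on these libraries where they do the work, as an engineer would, in place of code of your own. Each camera call takes 0.05 s, during which the arm holds its last target.

## Task

Set the hinged stock tags on the board by pushing them over with a fingertip, so that only the full bins (those holding two V-blocks) have their tag tipped back towards the bin with its round disc uppermost. The tag of every bin with one V-block or none must be tipped the other way, away from its bin. Only push the tags: do not lift or shift the V-blocks or any of the other loose things.

Things in the scene. Friction and masses are not known exactly. Their poses are not given: they have to be found in the camera images.
- board: Grey fixed board on the bench, 215 (x) x 440 (y) x 8 mm; its top is 8 mm above the bench. Origin on its underside; it runs from -120 to +95 mm in its own x, which points away from the robot (turned up to 0.12 rad). Four bins stand in a row at the back, 105 mm apart along y (centres at x +47 mm), with one hinged tag in front of each (hinge lines at x -70 mm).
- bin_a: One of four alike fixed grey open bins, 66 (x) x 84 (y) x 24 mm high, walls 3 mm; origin at the centre of its underside, axes as the board's. Holds two, one or no V-blocks. Its tag is the one straight in front of it, on the robot's side, hinge line 84 mm before the bin's front wall. The letter does not tell its place: which bin stands where changes.
- bin_b: One of four alike fixed grey open bins, 66 (x) x 84 (y) x 24 mm high, walls 3 mm; origin at the centre of its underside, axes as the board's. Holds two, one or no V-blocks. Its tag is the one straight in front of it, on the robot's side, hinge line 84 mm before the bin's front wall. The letter does not tell its place: which bin stands where changes.
- bin_c: One of four alike fixed grey open bins, 66 (x) x 84 (y) x 24 mm high, walls 3 mm; origin at the centre of its underside, axes as the board's. Holds two, one or no V-blocks. Its tag is the one straight in front of it, on the robot's side, hinge line 84 mm before the bin's front wall. The letter does not tell its place: which bin stands where changes.
- bin_d: One of four alike fixed grey open bins, 66 (x) x 84 (y) x 24 mm high, walls 3 mm; origin at the centre of its underside, axes as the board's. Holds two, one or no V-blocks. Its tag is the one straight in front of it, on the robot's side, hinge line 84 mm before the bin's front wall. The letter does not tell its place: which bin stands where changes.
- tag_a (a joint): Tag: smooth bare metal leaf, 60 mm wide along board y, 3 mm thick, 50 mm tall from its pin. Angle in rad: 0 = tipped away from its bin (to the robot), 42 degrees off upright, bar on the upper face; 0.733 = upright; 1.466 = tipped to its bin, 42 degrees off upright, round disc on the upper face. No spring, 40 g: falls by its weight to the side it is on. The letter does not tell its place.
- hinge_a (a point): Middle of the hinge pin (along board y) of the tag with this letter, 22 mm above the bench. Fixed holder: foot 30 x 78 mm, cheeks up to 26 mm above the bench. The tag's free edge has a bead 7 mm thick, 46.5 mm from the pin: at rest its centre is 31 mm before or behind the pin and 57 mm above the bench; upright, the tag's top is 72 mm above the bench.
- tag_b (a joint): Tag: smooth bare metal leaf, 60 mm wide along board y, 3 mm thick, 50 mm tall from its pin. Angle in rad: 0 = tipped away from its bin (to the robot), 42 degrees off upright, bar on the upper face; 0.733 = upright; 1.466 = tipped to its bin, 42 degrees off upright, round disc on the upper face. No spring, 40 g: falls by its weight to the side it is on. The letter does not tell its place.
- hinge_b (a point): Middle of the hinge pin (along board y) of the tag with this letter, 22 mm above the bench. Fixed holder: foot 30 x 78 mm, cheeks up to 26 mm above the bench. The tag's free edge has a bead 7 mm thick, 46.5 mm from the pin: at rest its centre is 31 mm before or behind the pin and 57 mm above the bench; upright, the tag's top is 72 mm above the bench.
- tag_c (a joint): Tag: smooth bare metal leaf, 60 mm wide along board y, 3 mm thick, 50 mm tall from its pin. Angle in rad: 0 = tipped away from its bin (to the robot), 42 degrees off upright, bar on the upper face; 0.733 = upright; 1.466 = tipped to its bin, 42 degrees off upright, round disc on the upper face. No spring, 40 g: falls by its weight to the side it is on. The letter does not tell its place.
- hinge_c (a point): Middle of the hinge pin (along board y) of the tag with this letter, 22 mm above the bench. Fixed holder: foot 30 x 78 mm, cheeks up to 26 mm above the bench. The tag's free edge has a bead 7 mm thick, 46.5 mm from the pin: at rest its centre is 31 mm before or behind the pin and 57 mm above the bench; upright, the tag's top is 72 mm above the bench.
- tag_d (a joint): Tag: smooth bare metal leaf, 60 mm wide along board y, 3 mm thick, 50 mm tall from its pin. Angle in rad: 0 = tipped away from its bin (to the robot), 42 degrees off upright, bar on the upper face; 0.733 = upright; 1.466 = tipped to its bin, 42 degrees off upright, round disc on the upper face. No spring, 40 g: falls by its weight to the side it is on. The letter does not tell its place.
- hinge_d (a point): Middle of the hinge pin (along board y) of the tag with this letter, 22 mm above the bench. Fixed holder: foot 30 x 78 mm, cheeks up to 26 mm above the bench. The tag's free edge has a bead 7 mm thick, 46.5 mm from the pin: at rest its centre is 31 mm before or behind the pin and 57 mm above the bench; upright, the tag's top is 72 mm above the bench.
- v_block_0: Loose ground steel V-block, 55 mm (x) x 36 mm (y) x 32 mm high, about 0.4 kg, lying in one of the bins with its top 43 mm above the bench; origin at the centre of its underside. It lies 19.5 mm to one side (y) of its bin's centre.
- v_block_1: Loose ground steel V-block, 55 mm (x) x 36 mm (y) x 32 mm high, about 0.4 kg, lying in one of the bins with its top 43 mm above the bench; origin at the centre of its underside. It lies 19.5 mm to one side (y) of its bin's centre.
- v_block_2: Loose ground steel V-block, 55 mm (x) x 36 mm (y) x 32 mm high, about 0.4 kg, lying in one of the bins with its top 43 mm above the bench; origin at the centre of its underside. It lies 19.5 mm to one side (y) of its bin's centre.
- v_block_3: Loose ground steel V-block, 55 mm (x) x 36 mm (y) x 32 mm high, about 0.4 kg, lying in one of the bins with its top 43 mm above the bench; origin at the centre of its underside. It lies 19.5 mm to one side (y) of its bin's centre.
- v_block_4: Loose ground steel V-block, 55 mm (x) x 36 mm (y) x 32 mm high, about 0.4 kg, lying in one of the bins with its top 43 mm above the bench; origin at the centre of its underside. It lies 19.5 mm to one side (y) of its bin's centre.
- gauge_block_0: Small loose steel block 9 x 30 x 20 mm, bystander, on the board in the gap between two neighbouring tags, long side along the board's x; origin at the centre of its underside.
- gauge_block_1: Small loose steel block 9 x 30 x 12 mm, bystander, on the board in the gap between two neighbouring tags, long side along the board's x; origin at the centre of its underside.
- cup_wheel: Loose pale cup wheel, 102 mm across, 24 mm high, bystander to the right of the board; origin at the centre of its underside.
- marker_pen: Loose pen, 135 mm long, 17 mm thick, bystander to the left of the board; origin at the centre of its underside.
- pen_loupe: Loose black pen-shaped loupe, 130 mm long, 21 mm thick, bystander before the board on the right; origin at the centre of its underside.

How it is judged:
By the outcome, as a careful person would: the job done as asked, in the order asked, and still so for the second after the job is handed in, with the robot touching nothing.
It also fails if it takes over 42 s, if anything falls off the work surface, if the arm or the gripper's body presses on something with over 40 N, if the wrist force passes 120 N, or if a joint passes its speed limit or range.

## Working session

There is one attempt and no reset: what is moved stays moved. The work goes in short steps, Python scripts to look and compute and a shell command to move; the robot and the scene stay as the last step left them, time stands still between calls to the robot, and variables do not carry over. Pictures are saved under pics/ and viewed, and the job is handed in when it is done.

```bash
ls; mkdir -p pics
python3 - <<'E'
from rig import robot
import cv2,numpy as np
o=robot.get_obs();print({k:np.round(v,3).tolist() for k,v in o.items()}, robot.tip_extent)
for n in ["scene","side"]:
    p=robot.camera(n);cv2.imwrite(f"pics/{n}0.png",p["img"][:,:,::-1]);print(n,p["shot"],np.round(p["K"],1).tolist(),np.round(p["R"],3).tolist(),np.round(p["t"],3).tolist())
    for t in ["v_block_0","tag_a","hinge_a","bin_a"]:
        print(t,[(np.round(d["at"]).tolist(),round(d["conf"],2)) for d in robot.spot_in(p,t)])
E
```

```text
pics
{'time': 0.0, 'q': [1.059, 0.528, 1.434, -0.0, 1.181, -0.179], 'joint_velocities': [-0.001, 0.001, 0.001, 0.001, 0.001, 0.0], 'joint_torque': [0.0, -44.004, -17.659, 0.063, 0.058, -0.0], 'position': [0.204, 0.59, 0.23], 'tool_rot': [0.698, -0.117, 0.117, -0.697], 'ft_force': [0.485, -0.243, -0.795], 'moment': [-0.036, -0.018, 0.023], 'grip_width': 0.087} 0.008
scene 1 [[491.8, 0.0, 315.4], [0.0, 491.8, 198.8], [0.0, 0.0, 1.0]] [[-0.757, -0.653, 0.017], [-0.468, 0.524, -0.712], [0.456, -0.547, -0.702]] [0.42, 0.242, 1.262]
v_block_0 [([148.0, 327.0], 0.65), ([154.0, 321.0], 0.44)]
tag_a []
hinge_a [([222.0, 296.0], 0.55)]
bin_a [([163.0, 320.0], 0.54), ([162.0, 308.0], 0.47)]
side 2 [[469.6, 0.0, 318.8], [0.0, 469.6, 196.4], [0.0, 0.0, 1.0]] [[0.989, -0.148, 0.012], [-0.122, -0.855, -0.504], [0.085, 0.497, -0.864]] [-0.477, 0.117, 1.266]
v_block_0 [([257.0, 384.0], 0.83), ([246.0, 377.0], 0.8), ([150.0, 349.0], 0.8), ([192.0, 362.0], 0.73), ([177.0, 356.0], 0.48)]
tag_a [([265.0, 330.0], 0.73), ([163.0, 303.0], 0.57), ([226.0, 337.0], 0.54), ([191.0, 313.0], 0.53), ([246.0, 380.0], 0.24)]
hinge_a [([262.0, 337.0], 0.95), ([229.0, 331.0], 0.82), ([198.0, 316.0], 0.79), ([162.0, 314.0], 0.55), ([192.0, 316.0], 0.19)]
bin_a [([220.0, 373.0], 0.74), ([164.0, 351.0], 0.72), ([199.0, 363.0], 0.56), ([271.0, 379.0], 0.54), ([263.0, 336.0], 0.42)]
```

Run:
```python
import cv2
a=cv2.imread("pics/side0.png");cv2.imwrite("pics/side0z.png",cv2.resize(a[110:310,230:450],None,fx=3,fy=3,interpolation=2)[:600])
```

```text
(no output)
```

View pics/scene0.png

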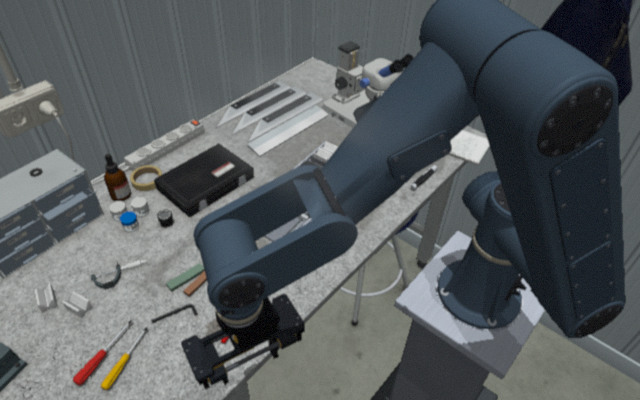

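View pics/side0.png

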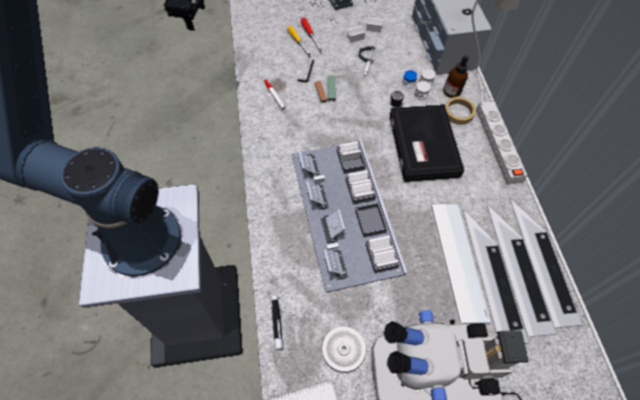

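```bash
sleep 1
```

```text
(no output)
```

View pics/side0z.png

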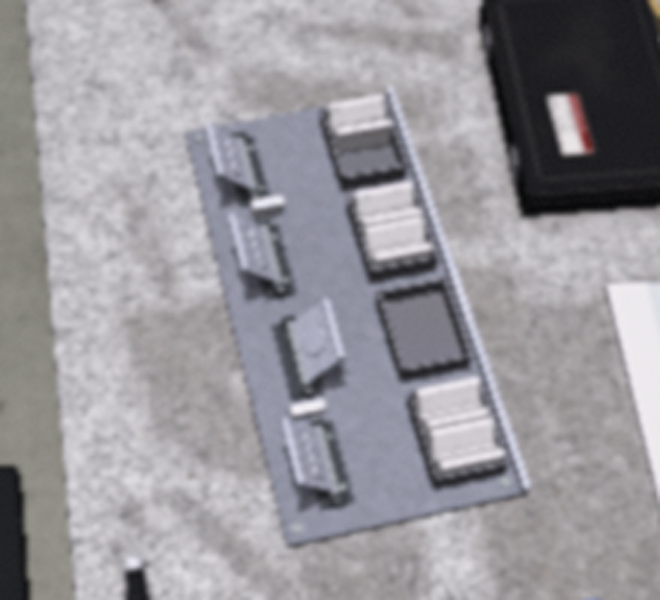

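The side view (3x zoom) shows the bins from left to right holding 1, 2, 0 and 2 blocks, which accounts for all five. Tags 1, 2 and 4 lean to the robot and tag 3 leans to its bin. So tags 2 and 4 have to go to their bins and tag 3 to the robot. Next I'll get the board pose from its corners, at zoom pixels (187,130), (390,88), (290,545) and (528,490).

```bash
cat > h.py <<'E'
import numpy as np
from scipy.optimize import least_squares
def ray(p,px,z):
    K,R,t=map(np.asarray,(p["K"],p["R"],p["t"]))
    d=R.T@np.linalg.inv(K)@[px[0],px[1],1]; c=-R.T@t
    return c+d*(z-c[2])/d[2]
E
python3 - <<'E'
from h import *; from rig import robot
p=robot.camera("side")
px=[(187,130),(390,88),(290,545),(528,490)]
P=np.array([ray(p,(230+(u-1)/3,110+(v-1)/3),.008) for u,v in px]);print(P.round(4).tolist())
L=np.array([(-.12,.22),(.095,.22),(-.12,-.22),(.095,-.22)])
rot=lambda a:np.array([[np.cos(a),-np.sin(a)],[np.sin(a),np.cos(a)]])
s=least_squares(lambda x:((L@rot(x[2]).T+x[:2])-P[:,:2]).ravel(),[.5,0,0])
print(s.x,s.fun.round(4)); 
for y in (.1575,.0525,-.0525,-.1575): print('hinge',(rot(s.x[2])@[-.07,y]+s.x[:2]).round(4),'bin',(rot(s.x[2])@[.047,y]+s.x[:2]).round(4))
# measured hinge spots
for r,c in [(262,337),(229,331),(198,316),(162,314)]: print(ray(p,(c,r),.022).round(3))
K,R,t=map(np.asarray,(p["K"],p["R"],p["t"]))
for y in (.1575,.0525,-.0525,-.1575):
  X=np.r_[rot(s.x[2])@[-.07,y]+s.x[:2],.022]; u=K@(R@X+t);u=u[:2]/u[2]; print(((u-[230,110])*3).round())
E
```

```text
[[0.4343, 0.2217, 0.008], [0.6452, 0.2448, 0.008], [0.469, -0.2168, 0.008], [0.6805, -0.1979, 0.008]]
[0.56971356 0.01399767 0.08313809] [-0.0024  0.0016  0.0009 -0.0037 -0.0006  0.0016  0.0021  0.0005]
hinge [0.4869 0.1651] bin [0.6035 0.1749]
hinge [0.4956 0.0605] bin [0.6122 0.0702]
hinge [ 0.5043 -0.0441] bin [ 0.6209 -0.0344]
hinge [ 0.513  -0.1488] bin [ 0.6296 -0.1391]
[ 0.508 -0.148  0.022]
[ 0.508 -0.052  0.022]
[0.482 0.05  0.022]
[0.493 0.171 0.022]
[246. 161.]
[271. 252.]
[298. 350.]
[327. 456.]
```

```bash
cat >> h.py <<'E'
from scipy.spatial.transform import Rotation as Ro
def axes(o): return Ro.from_quat(o["tool_rot"]).as_matrix()
B=np.array([.5697,.0140]);A=.0831
def w(x,y,z): c,s=np.cos(A),np.sin(A); return np.array([B[0]+c*x-s*y,B[1]+s*x+c*y,z])
def go(*tg):
    from rig import robot
    o=robot.get_obs();p=np.array(o["position"]);M=axes(o)
    print('t',o["time"],'p',p.round(4),'F',np.round(o["ft_force"],1),'g',round(o["grip_width"],3),'board',(np.linalg.inv(np.c_[w(1,0,0)-w(0,0,0),w(0,1,0)-w(0,0,0),[0,0,1]])@(p-w(0,0,0))).round(4))
    for g in tg:
        g=np.asarray(g);d=M.T@(g-p);print(g.round(3),d.round(4));p=g
E
python3 - <<'E'
from h import *; from rig import robot
print(axes(robot.get_obs()).round(3))
# target: tool x along? board yaw deg
print(np.degrees(A))
go(w(-.145,.0525,.20),w(-.145,.0525,.056))
E
```

```text
[[ 0.945 -0.     0.327]
 [-0.327 -0.     0.945]
 [-0.    -1.    -0.   ]]
4.761279277537141
t 0.55 p [0.2041 0.5907 0.2305] F [ 0.6  0.2 -0.5] g 0.087 board [-0.3164  0.605   0.2305]
[0.421 0.054 0.2  ] [ 0.3801  0.0306 -0.4362]
[0.421 0.054 0.056] [0.    0.144 0.   ]
```

```bash
python3 -m crank '[[[0,0,0,0.038,0.003,-0.0436,0],[0,0,0,0.038,0.003,-0.0436,0],[0,0,0,0.038,0.003,-0.0436,0],[0,0,0,0.038,0.003,-0.0436,0],[0,0,0,0.038,0.003,-0.0436,0]]]'
python3 -m crank '[[[0,0,0,0.038,0.003,-0.0436,0],[0,0,0,0.038,0.003,-0.0436,0],[0,0,0,0.038,0.003,-0.0436,0],[0,0,0,0.038,0.003,-0.0436,0],[0,0,0,0.038,0.003,-0.0436,0]]]'
python3 -m crank '[[[0,-8,0,0,0,0,0],[0,-8,0,0,0,0,0],[0,-7.8,0,0,0,0,0],[0,0,0,0,0,0,0],[0,0,0,0,0,0,0]]]'
python3 - <<'E'
from h import *; from rig import robot;import cv2
print(axes(robot.get_obs()).round(3))
go(w(-.145,.0525,.20),w(-.145,.0525,.056))
p=robot.camera("wrist");cv2.imwrite("pics/w1.png",p["img"][:,:,::-1])
p=robot.camera("side");cv2.imwrite("pics/s1.png",cv2.resize(p["img"][110:310,200:450,::-1],None,fx=3,fy=3))
E
```

```text
time: 1.18
position: [0.3133, 0.3212, 0.2158]
tool_rot: [-0.697, 0.116, -0.117, 0.698]
ft_force: [0.8, 1.0, -0.1]
grip_width: 0.0451
time: 1.8
position: [0.4218, 0.0526, 0.2009]
tool_rot: [-0.697, 0.117, -0.118, 0.697]
ft_force: [1.0, 0.4, -0.6]
grip_width: 0.0015
time: 2.42
position: [0.421, 0.0545, 0.2007]
tool_rot: [0.707, 0.029, -0.028, -0.707]
ft_force: [0.5, 0.3, -0.3]
grip_width: 0.0003
[[ 0.997  0.    -0.081]
 [ 0.081 -0.     0.997]
 [ 0.    -1.    -0.   ]]
t 2.425 p [0.421  0.0545 0.2007] F [ 0.5  0.3 -0.3] g 0.0 board [-0.1449  0.0527  0.2007]
[0.421 0.054 0.2  ] [-0.0001  0.0007 -0.0002]
[0.421 0.054 0.056] [-1.00e-04  1.44e-01  0.00e+00]
```

View pics/w1.png

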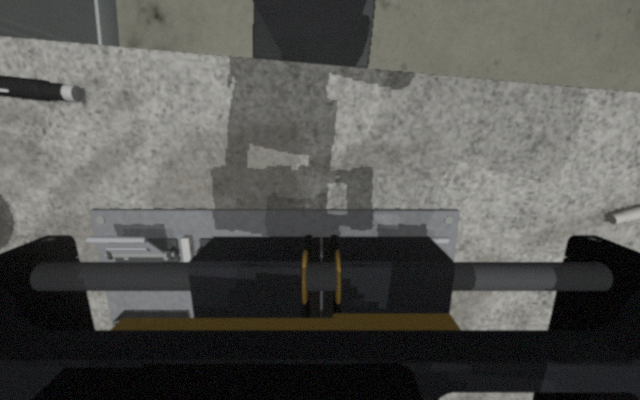

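View pics/s1.png

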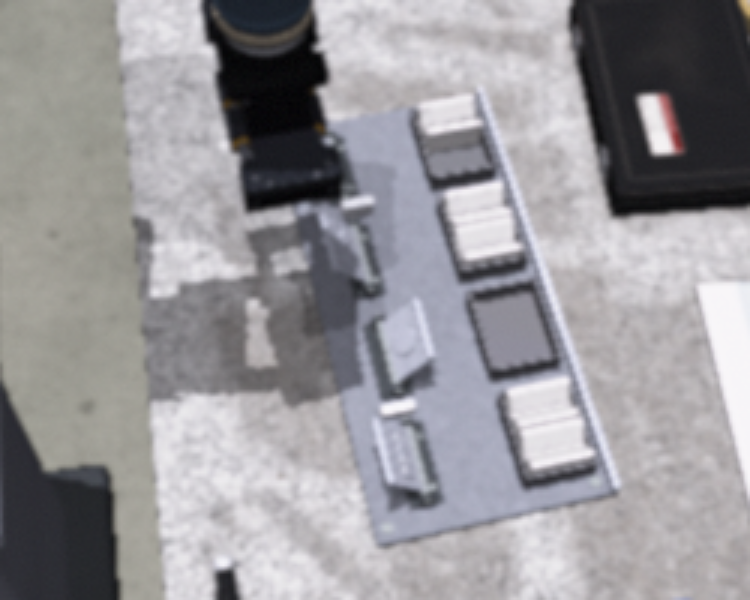

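The wrist and side views agree with the board fit: in the wrist view the board's front edge is at row 210, running from column 90 to 460. I'll descend in front of tag 2 and push towards its bin.

```bash
python3 -m crank '[[[0,0,0,0,0.05,0,0],[0,0,0,0,0.05,0,0],[0,0,0,0,0.047,0,0],[0,0,0,0.015,0,0,0],[0,0,0,0.015,0,0,0]]]'
python3 -m crank '[[[0,0,0,0.012,0,0,0],[0,0,0,0.012,0,0,0],[0,0,0,0.01,0,0,0],[0,0,0,0.008,0,0,0],[0,0,0,0,0,0,0]]]'
python3 - <<'E'
from h import *; from rig import robot;import cv2
p=robot.camera("side");cv2.imwrite("pics/s2.png",cv2.resize(p["img"][110:310,200:450,::-1],None,fx=3,fy=3))
go()
E
```

```text
time: 3.15
position: [0.4531, 0.0569, 0.0547]
tool_rot: [0.707, 0.03, -0.028, -0.706]
ft_force: [-1.3, 0.1, 1.0]
grip_width: -0.0
time: 3.78
position: [0.4934, 0.0604, 0.0537]
tool_rot: [0.707, 0.03, -0.029, -0.706]
ft_force: [0.2, 0.6, -0.6]
grip_width: 0.0007
t 3.825 p [0.4925 0.0604 0.0535] F [-0.7  0.   0.2] g 0.0 board [-0.0731  0.0527  0.0535]
```

View pics/s2.png

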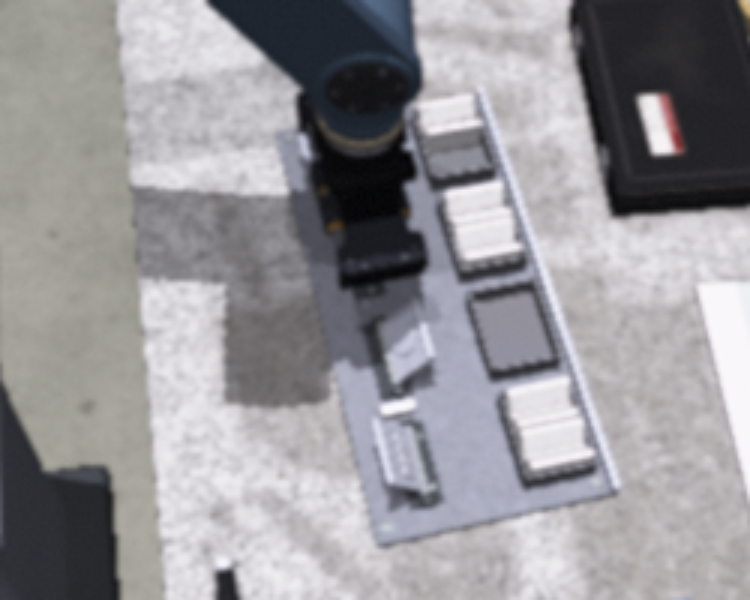

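```bash
python3 -m crank '[[[0,0,0,0.01,0,0,0],[0,0,0,0,0,0,0],[0,0,0,-0.04,0,0,0],[0,0,0,-0.04,0,0,0],[0,0,0,0,-0.06,0,0]]]'
python3 -m crank '[[[0,0,0,0,-0.05,0,0],[0,0,0,0.04,0,-0.035,0],[0,0,0,0.05,0,-0.035,0],[0,0,0,0.045,0,-0.035,0],[0,0,0,0,0,0,0]]]'
python3 - <<'E'
from h import *; from rig import robot;import cv2
p=robot.camera("side");cv2.imwrite("pics/s3.png",cv2.resize(p["img"][110:310,200:450,::-1],None,fx=3,fy=3))
go(w(-.008,-.0525,.15),w(-.008,-.0525,.053))
E
```

```text
time: 4.45
position: [0.4161, 0.0552, 0.1098]
tool_rot: [-0.705, -0.023, 0.035, 0.708]
ft_force: [1.7, -0.2, 0.1]
grip_width: 0.0001
time: 5.08
position: [0.5714, -0.0421, 0.164]
tool_rot: [0.707, 0.031, -0.025, -0.706]
ft_force: [-0.4, 0.2, -0.6]
grip_width: 0.0002
t 5.125 p [ 0.568  -0.0403  0.1633] F [-0.7  1.4 -1. ] g 0.001 board [-0.0062 -0.0539  0.1633]
[ 0.566 -0.039  0.15 ] [-0.0018  0.0133  0.0014]
[ 0.566 -0.039  0.053] [-0.0002  0.097   0.0001]
```

View pics/s3.png

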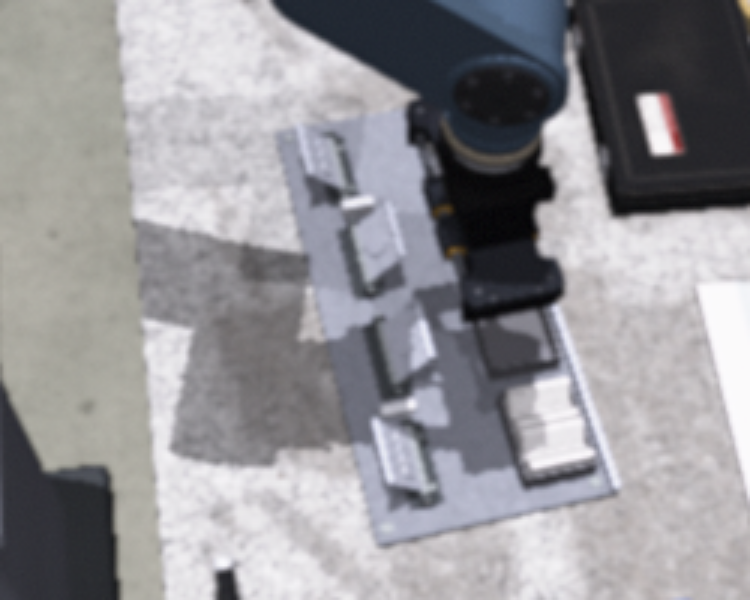

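Tag 2 now leans to its bin, with its disc showing at zoom pixel (378,250). Next is tag 3, pushed from the bin side.

```bash
python3 -m crank '[[[0,0,0,-0.002,0.04,0.001,0],[0,0,0,0,0.04,0,0],[0,0,0,0,0.03,0,0],[0,0,0,-0.01,0,0,0],[0,0,0,-0.012,0,0,0]]]'
python3 -m crank '[[[0,0,0,-0.012,0,0,0],[0,0,0,-0.012,0,0,0],[0,0,0,-0.012,0,0,0],[0,0,0,-0.012,0,0,0],[0,0,0,0,0,0,0]]]'
python3 -m crank '[[[0,0,0,0.04,0,0,0],[0,0,0,0.03,0,0,0],[0,0,0,0,-0.05,0,0],[0,0,0,0,-0.05,0,0],[0,0,0,0,0,0,0]]]'
python3 - <<'E'
from h import *; from rig import robot;import cv2
p=robot.camera("side");cv2.imwrite("pics/s4.png",cv2.resize(p["img"][110:310,200:450,::-1],None,fx=3,fy=3))
go(w(-.145,-.1575,.153),w(-.145,-.1575,.053))
E
```

```text
time: 5.75
position: [0.5413, -0.0395, 0.0544]
tool_rot: [0.707, 0.03, -0.029, -0.706]
ft_force: [0.5, -0.8, 0.6]
grip_width: 0.0007
time: 6.38
position: [0.4947, -0.0442, 0.0543]
tool_rot: [0.707, 0.03, -0.028, -0.706]
ft_force: [1.0, 0.2, 4.2]
grip_width: 0.0002
time: 7.0
position: [0.5662, -0.0385, 0.1568]
tool_rot: [0.707, 0.032, -0.027, -0.706]
ft_force: [0.2, -0.7, -0.3]
grip_width: 0.0005
t 7.05 p [ 0.5644 -0.0381  0.1548] F [-0.  -0.3  0.4] g 0.0 board [-0.0096 -0.0515  0.1548]
[ 0.438 -0.155  0.153] [-0.1354  0.0016 -0.106 ]
[ 0.438 -0.155  0.053] [-0.0002  0.1     0.0001]
```

View pics/s4.png

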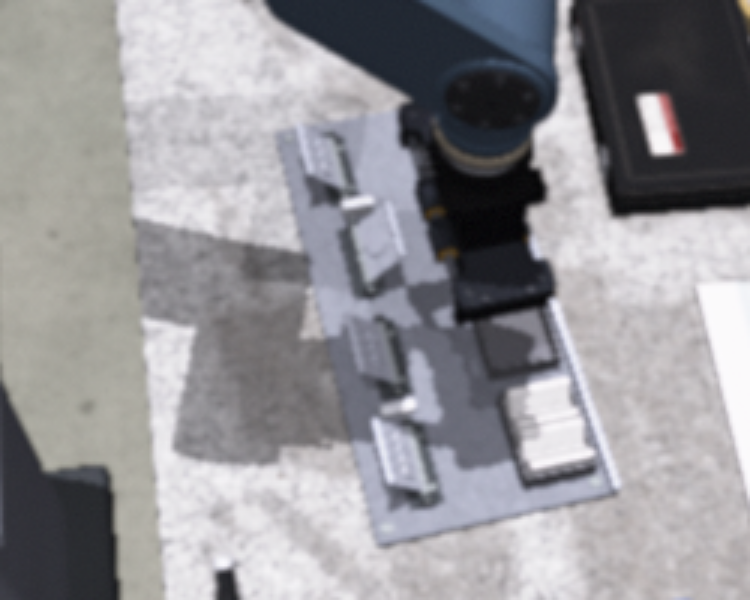

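Tag 3 is over to the robot side at zoom pixel (375,350). Tag 4 is next.

```bash
python3 -m crank '[[[0,0,0,-0.045,0,-0.035,0],[0,0,0,-0.045,0,-0.035,0],[0,0,0,-0.045,0.002,-0.036,0],[0,0,0,0,0,0,0],[0,0,0,0,0,0,0]]]'
python3 -m crank '[[[0,0,0,0,0.05,0,0],[0,0,0,0,0.05,0,0],[0,0,0,0,0,0,0],[0,0,0,0.015,0,0,0],[0,0,0,0.015,0,0,0]]]'
python3 -c "from h import *;go()"
python3 -m crank '[[[0,0,0,0.012,0,0,0],[0,0,0,0.012,0,0,0],[0,0,0,0.012,0,0,0],[0,0,0,0.015,0,0,0],[0,0,0,0,0,0,0]]]'
python3 -c "from h import *;go()"
python3 -m crank '[[[0,0,0,-0.04,0,0,0],[0,0,0,-0.04,0,0,0],[0,0,0,0,-0.05,0,0],[0,0,0,0,-0.05,0,0],[0,0,0,0,-0.05,0,0]]]'
python3 -m crank '[[[0,0,0,0,0,0.06,0],[0,0,0,0,0,0.06,0],[0,0,0,0,0,0.06,0],[0,0,0,0,0,0.06,0],[0,0,0,0,0,0.06,0]]]'
python3 -m crank '[[[0,0,0,0,0,0.06,0],[0,0,0,0,0,0.06,0],[0,0,0,0,0,0.06,0],[0,0,0,0,0,0,0],[0,0,0,0,0,0,0]]]'
python3 - <<'E'
from h import *; from rig import robot;import cv2
p=robot.camera("side");cv2.imwrite("pics/s5.png",cv2.resize(p["img"][110:310,200:450,::-1],None,fx=3,fy=3));cv2.imwrite("pics/s5f.png",p["img"][:,:,::-1])
go()
E
```

```text
time: 7.68
position: [0.4378, -0.1545, 0.1507]
tool_rot: [-0.706, -0.028, 0.029, 0.707]
ft_force: [1.1, 0.4, -0.3]
grip_width: 0.0002
time: 8.3
position: [0.4711, -0.1528, 0.0538]
tool_rot: [0.708, 0.031, -0.028, -0.705]
ft_force: [-0.6, -0.2, 0.7]
grip_width: 0.0004
t 8.3 p [ 0.4711 -0.1528  0.0538] F [-0.6 -0.2  0.7] g 0.0 board [-0.1121 -0.1581  0.0538]
time: 8.93
position: [0.5166, -0.148, 0.0516]
tool_rot: [-0.706, -0.028, 0.032, 0.707]
ft_force: [-6.7, -3.2, 6.8]
grip_width: 0.0004
t 8.925 p [ 0.5166 -0.148   0.0516] F [-6.7 -3.2  6.8] g 0.0 board [-0.0663 -0.157   0.0516]
time: 9.55
position: [0.4395, -0.1549, 0.2031]
tool_rot: [-0.706, -0.029, 0.029, 0.707]
ft_force: [0.8, 0.4, -0.0]
grip_width: 0.0002
time: 10.18
position: [0.4148, 0.1463, 0.2018]
tool_rot: [-0.706, -0.029, 0.029, 0.707]
ft_force: [1.4, -0.8, -1.2]
grip_width: 0.0004
time: 10.8
position: [0.3992, 0.3236, 0.2013]
tool_rot: [0.707, 0.029, -0.03, -0.706]
ft_force: [-1.1, -0.3, -1.0]
grip_width: 0.0003
t 10.85 p [0.3994 0.3229 0.2013] F [0.5 0.3 0.1] g 0.0 board [-0.1441  0.3219  0.2013]
```

View pics/s5.png

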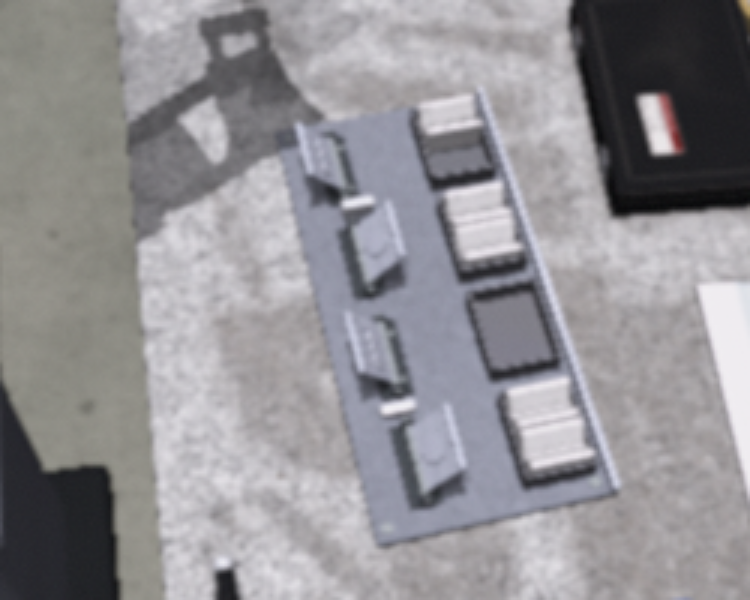

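View pics/s5f.png

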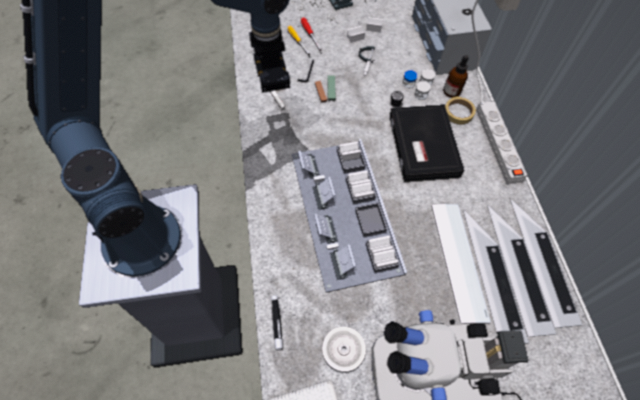

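All four tags are as required: tags 2 and 4 show their discs at zoom pixels (378,248) and (432,452), and tags 1 and 3 lean to the robot. The blocks and other loose things look unmoved.

```bash
python3 -c "
from rig import robot;print(robot.hand_in())"
```

```text
the job is handed in; nothing more can be done
None
```

The tags are set and the job is handed in. From left to right the bins hold 1, 2, 0 and 2 V-blocks.

- **What I did:** with the closed fingertip I pushed tags 2 and 4 over to their bins. I pushed tag 3, which had been tipped to its empty bin, back towards the robot. Tag 1 was already correct, so I left it alone.
- **Last check:** the final side picture shows tags 2 and 4 tipped to their bins, disc up, and tags 1 and 3 tipped to the robot. The V-blocks, gauge blocks, loupe and cup wheel look unmoved. The marker pen was partly hidden behind the gripper in that picture, but the tool never went low near it.
- **Limits:** the highest wrist force at the end of any move was about 10 N, during tag 4's push. The arm was clear of everything, and the job took about 11 s of the 42 s.
- **Disagreement:** the networks' hinge spots differed from my board fit by up to about 17 mm. I used the fit from the board corners, and all three pushes worked from it first time.

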